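Test the grinder's stop station

TASK

Test the bench grinder's stop station: press the big three-lobed mushroom button fully in and let go to see that it stays latched, then twist it clockwise by its lobes until it comes fully out again and let it spring back. Then re-arm the grinder by pressing the round button on the small box fully down and letting it come up. All of it is done by touch: do not press the square button, and do not pick up or shift anything standing on the bench.

Things in the scene. Friction and masses are not known exactly. Their poses are not given: they have to be found in the camera images.
- stop_box: stop station: grey metal box 110 x 110 mm, 60 mm tall, fixed to the bench, at any yaw; origin at the centre of its underside, z up. On its top, over an aluminium collar (radius 22 mm, 10 mm tall), stands the black three-lobed mushroom head.
- stop_head (a point): centre of the mushroom head's flat top, 102 mm above the bench when the head is out; z up, turns and sinks with the head. The head is a round core of radius 26 mm, 22 mm tall, with three lobes at 120 degrees; each lobe is 14 mm wide, has a rounded end reaching 44 mm from the axis, and spans from 22 mm to 6 mm below this point. One lobe points along this frame's x axis. The lobes' undersides are 20 mm above the box's top when out, 14 mm when pressed in.
- stop_press (a joint): how far the mushroom head is pushed in, m: 0 out, 0.006 fully in (end stop). Moving it takes about 4 N either way; it stays in when let go. Twisting it fully drives it back out.
- stop_twist (a joint): twist of the mushroom head, rad: 0 at rest, positive clockwise seen from above, end stop at 0.6; a light spring turns it back to 0 when let go. From fully in, twisting to the end stop brings the head fully out as it turns (about 0.1 to 0.4 N m); do not hold the head down meanwhile.
- reset_box: grey metal box 70 x 70 mm, 50 mm tall, fixed to the bench, with the round reset button on top; origin at the centre of its underside, z up
- reset_top (a point): centre of the top of the reset button: round white cap of 30 mm diameter in a round black collar (46 mm across, 12 mm tall); 72 mm above the bench, 10 mm above its collar; pressed straight down
- reset (a joint): how far the reset button is pressed, m: 0 up, 0.006 fully down; spring return, 5 N at the bottom
- jog_box: the other grey metal box 70 x 70 mm, 50 mm tall, fixed to the bench, with a square button; origin at the centre of its underside
- jog_top (a point): centre of the top of the square white cap (34 mm) in a square black frame, 72 mm above the bench: not to be pressed
- jog (a joint): how far the square button is pressed, m: 0 up, 0.006 down; spring return
- filter: spin-on oil filter, upright can 72 mm across, 95 mm tall; loose, not to be disturbed; origin at the centre of its underside
- carton: cardboard parts carton 60 x 90 x 50 mm tall; loose, not to be disturbed; origin at the centre of its underside
- oiler: small upright bottle 40 mm across, 90 mm tall; loose, not to be disturbed; origin at the centre of its underside
- jar: small jar 46 mm across, 60 mm tall; loose, not to be disturbed; origin at the centre of its underside
- bearing: steel bearing ring 52 mm across, 15 mm tall, lying flat; loose, not to be disturbed; origin at the centre of its underside
- spanner: steel spanner lying flat along its x axis, loose, not to be disturbed; origin under its middle
- mug: white mug, 80 mm across, 90 mm tall; loose, not to be disturbed; origin at the centre of its underside

How it is judged (in metres and radians):
On the way, in this order (a step that is already met when the one before it is completed fails the run):
1. the mushroom head is latched fully in with nothing touching it (value of joint stop_press above 0.0048 m and value of joint stop_twist below 0.15 rad and contact force between stop_box and the arm below 0.3 N and contact force between stop_box and the fingers below 0.3 N), for 0.15 s.
2. the head has been twisted clockwise and has come fully out (value of joint stop_press below 0.002 m and value of joint stop_twist above 0.3 rad), for 0.05 s.
3. the round reset button is pressed fully down, with the stop head out (value of joint reset above 0.0045 m and value of joint stop_press below 0.002 m), for 0.05 s.
At the end, for the whole second after the job is handed in: the mushroom head is fully out (within 2 mm) and sprung back (within 0.12 rad), both push buttons are up (within 1 mm), and every loose thing is within 20 mm of where it started (value of joint stop_press below 0.002 m and value of joint stop_twist below 0.12 rad and value of joint each of reset, jog below 0.001 m and distance of each of filter, carton, oiler, jar, bearing, spanner, mug from where it was at the start of the episode below 0.02 m); the robot touches nothing.
It fails at once if the square button is pressed (over 2.5 mm) (value of joint jog above 0.0025 m).
It fails at once if something standing on the bench is picked up or shifted by over 20 mm (distance of any of filter, carton, oiler, jar, bearing, spanner, mug from where it was at the start of the episode above 0.02 m).
It also fails if it takes over 56 s, if anything falls off the work surface, if the arm or the gripper's body presses on something with over 40 N, if the wrist force passes 120 N, or if a joint passes its speed limit or range.

ROBOT

A 6-joint arm with a two-finger parallel gripper is mounted at the origin on the work surface. World frame = base frame: x ahead of the robot, y to its left, z up, the work surface at z = 0. Lengths are in mm, angles in rad, forces in N, time in s.
With the tool pointing down it reaches from about 275 to 750 mm from the base axis. Payload 10.2 kg.
Tool frame: the origin (TCP) lies between the finger pads; the fingertips stand 17 mm ahead of it and the grasp point (between the pads) lies 2 mm behind it (tips_ahead is the distance from the TCP to the fingertips, in mm); z points along the fingers, y is the line along which they close (so a half turn about z gives the same grasp; the last joint's range is limited). The gripper opens to 85 mm and grips with 20 to 120 N. Pads are 22 mm wide; open, the fingers measure 114 mm over their backs; the gripper's body (76 mm by 85 mm) begins 54 mm behind the grasp point. The pads swing forward as they close: fully open they stand 13 mm farther back than shut.
Start: joints at [1.056, 0.313, 1.498, -0, 1.331, -0.223], TCP at [151.043, 502.809, 248.294] pointing down, gripper open.
Joint ranges: [-2.94, 2.94], [-0.97, 2.17], [0.19, 2.56], [-1.23, 4.37], [0.02, 3.11], [-2.88, 2.88]. Speed limits (rad/s): [2.39, 2.39, 3.01, 3.14, 3.14, 3.14].

INTERFACE

Orientations are given as a unit quaternion [w, x, y, z].
In Python, from rig import sense, capture, finish_job, boxes_of, tips_ahead gives the robot as it stands.
- The arm moves only by the tool drive_tool, never from a script. Its argument "commands" is text: rows parted by semicolons, each of 7 numbers parted by spaces: the shift along the world's x, y, z in units of 0.1 m (1.0 is 0.1 m), then the turn, a rotation vector about the world's x, y, z in units of pi/4 rad (1.0 is pi/4 rad), then the opening in per cent of the stroke, from 0 (shut) to 100 (fully open). A call has 1 to 20 rows; each row shifts and turns the commanded pose from where the row before left it; what a row does not reach is not made up. A row lasts 1/12 s, in which the tool goes at most 41.7 mm and 7.16 degrees, less where a joint would pass 70% of its speed; a pose out of reach is approached as far as the arm can. A call with a number of a shift or a turn outside -1 to 1 is refused whole. A call with a gripper value outside its range is refused whole. The fingers move at their own pace and stop on an object; "force" is the grip in N (left out, the last holds). Time passes only in rows, so rows that do not move let the fingers close. It gives the time, the measured TCP pose, the force, the opening and the grip force at its end, in the units of the state.
- sense(): the state, without advancing time (a new reading comes with each control period).
- capture(name): name is "side" or "top"; returns a dict with "pixels" (400x640x3 uint8, blue, green, red), "fov_y" (degrees; the focal length in pixels is half the picture's height over the tangent of half this angle, whatever the lens; pixels are square), "cx", "cy" (the principal point, pixels), "position" and "attitude" of the camera in the world. Camera axes: x right, y down, z forward; pixel columns grow to the right and rows downward; lengths in mm; the calibration is good to about 2 mm. A picture is of the moment at which its call begins. There is no depth.
- finish_job(): hands the job in; it is judged then, once.
Trained networks look in a picture, given as the dict that the camera call returned (one of the last four; its "shot" number tells which), for a name from the list of things; names that differ only in an ending like _2 or _b are one class to them, and where a whole thing is asked for, a point or a joint stands for the part that bears it (a point fixed in the world has none). Each returns a list of dicts, best first, with "confidence" (0 to 1); they miss things now and then, are a little off and sometimes report something else, mostly with a low value. They report only what shows in the picture. A call takes as long as a camera call.
- boxes_of(picture, name): "position" ([column, row] in pixels, amid what is visible of it).
The state is a dict: "time_s": time; "joints": joint angles; "dq": joint speeds; "tau": joint torques, N m; "eef_pos": TCP position; "ee_rot": TCP orientation; "force": force on the tool from outside, world axes, zero at the start; "wrist_torque": the same for the moment, N m; "grip_width": opening from 0.0 (shut) to 1.0 (fully open); "grip_force": force on a finger pad.
Only numpy, scipy, OpenCV 4.12 (cv2) and the standard library are available. Lean on these libraries where they do the work, as an engineer would, in place of code of your own. Each camera call takes 0.05 s, during which the arm holds its last target. There are 200 camera calls.

## Working session

There is one attempt and no reset: what is moved stays moved. The work goes in short steps, Python scripts to look and compute and a tool call to move; the robot and the scene stay as the last step left them, time stands still between calls to the robot, and variables do not carry over. Pictures are saved under pics/ and viewed, at most 10 in all, crops included, and the job is handed in when it is done.

Besides the shell and the picture viewer there is one more tool, called by a JSON object that holds its "fn" and its "kwargs", one argument or row to a line. drive_tool: Moves the arm, as the interface text tells. Shifts and turns lie within -1 to 1; 1 stands for 0.1 m of shift or pi/4 rad of turn. Its arguments: {"type":"object","properties":{"commands":{"type":"string"},"force":{"type":"number"}},"required":["commands"]}

```bash
mkdir -p pics
cat > h.py <<'E'
import numpy as np, cv2
from scipy.spatial.transform import Rotation as R
from rig import *
def rot(c):
    a=np.array(c["attitude"],float)
    return a if a.shape==(3,3) else R.from_quat(a[[1,2,3,0]]).as_matrix()
def foc(c): return 200/np.tan(np.radians(c["fov_y"])/2)
def at(c,px,z):
    f=foc(c); d=rot(c)@np.array([(px[0]-c["cx"])/f,(px[1]-c["cy"])/f,1]); p=np.array(c["position"],float)
    return p+d*(z-p[2])/d[2]
def proj(c,P):
    q=rot(c).T@(np.array(P,float)-np.array(c["position"])); return foc(c)*q[:2]/q[2]+[c["cx"],c["cy"]]
E
python3 - <<'E'
from h import *
for n in ("top","side"):
    c=capture(n); cv2.imwrite(f"pics/{n}0.png",c["pixels"])
    print(n,{k:v for k,v in c.items() if k!="pixels"})
    for t,z in (("stop_head",102),("reset_top",72),("jog_top",72),("stop_box",60),("reset_box",50),("filter",95),("carton",50),("oiler",90),("jar",60),("bearing",15),("spanner",5),("mug",90)):
        for b in boxes_of(c,t)[:2]: print(t,np.round(b["position"]),round(b["confidence"],2),at(c,b["position"],z).round()[:2])
E
```

```text
top {'fov_y': 53.82037244560007, 'cx': 313.53111127995356, 'cy': 203.812240140987, 'position': array([463.3640689 , -48.55149084, 941.52584746]), 'attitude': array([ 0.05964709, -0.6980406 ,  0.7118415 , -0.04963087]), 'shot': 1}
stop_head [325. 243.] 0.85 [509. -60.]
stop_head [375. 169.] 0.47 [ 668. -173.]
reset_top [325. 248.] 0.26 [500. -61.]
jog_top [183. 226.] 0.81 [555. 253.]
stop_box [324. 246.] 0.78 [505. -58.]
stop_box [190. 228.] 0.49 [553. 242.]
reset_box [407. 244.] 0.9 [ 507. -245.]
filter [339. 116.] 0.94 [794. -99.]
carton [252. 131.] 0.6 [779. 104.]
oiler [220. 176.] 0.88 [663. 170.]
oiler [324. 247.] 0.37 [501. -57.]
jar [372. 170.] 0.65 [ 678. -172.]
jar [405. 248.] 0.46 [ 496. -239.]
bearing [364. 303.] 0.72 [ 376. -148.]
bearing [185. 223.] 0.34 [569. 270.]
spanner [238. 312.] 0.91 [359. 142.]
mug [443. 155.] 0.84 [ 700. -328.]
side {'fov_y': 47.949303780304184, 'cx': 323.4764717411576, 'cy': 203.11838839100855, 'position': array([461.98258834, 701.59207422, 961.02027933]), 'attitude': array([ 0.03705637, -0.07042866,  0.93345856, -0.34974527]), 'shot': 2}
stop_head [363. 205.] 0.97 [498. -44.]
stop_head [254. 191.] 0.71 [782. -54.]
reset_top [370. 162.] 0.65 [ 497. -235.]
jog_top [320. 315.] 0.62 [560. 253.]
jog_top [367. 172.] 0.48 [ 501. -195.]
stop_box [364. 222.] 0.61 [490. -26.]
stop_box [362. 205.] 0.45 [502. -82.]
reset_box [366. 172.] 0.96 [ 504. -214.]
filter [251. 192.] 0.69 [793. -56.]
carton [242. 260.] 0.95 [772. 127.]
jar [298. 180.] 0.73 [ 687. -150.]
jar [318. 320.] 0.54 [562. 260.]
bearing [411. 202.] 0.63 [ 370. -149.]
bearing [364. 220.] 0.47 [492. -68.]
spanner [410. 298.] 0.66 [363. 145.]
mug [305. 134.] 0.7 [ 696. -309.]
mug [368. 170.] 0.62 [ 498. -183.]
```

Run:
```python
import cv2
a=cv2.imread("pics/top0.png")[190:300,260:460]; b=cv2.imread("pics/side0.png")[130:270,300:440]
cv2.imwrite("pics/topc.png",cv2.resize(a,None,fx=4,fy=4,interpolation=cv2.INTER_CUBIC))
cv2.imwrite("pics/sidec.png",cv2.resize(b,None,fx=4,fy=4,interpolation=cv2.INTER_CUBIC))
```

```text
(no output)
```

View pics/top0.png

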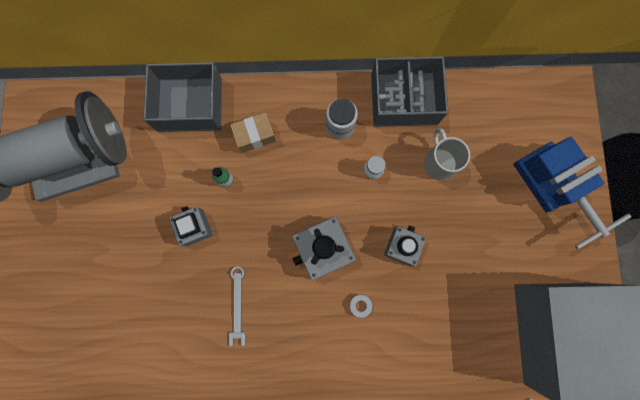

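View pics/topc.png

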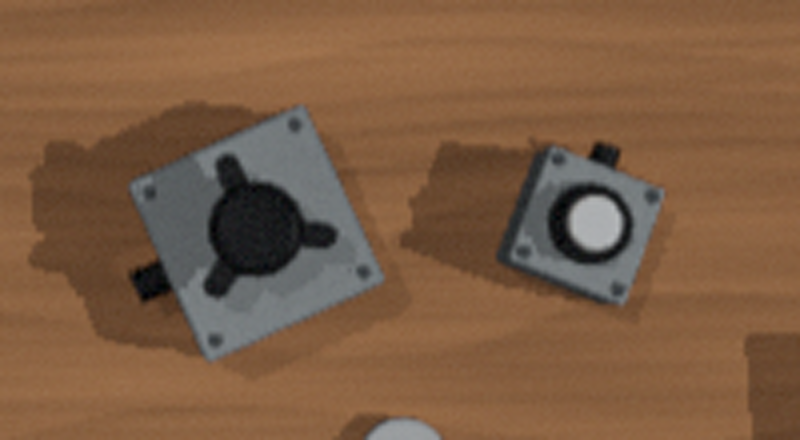

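View pics/sidec.png

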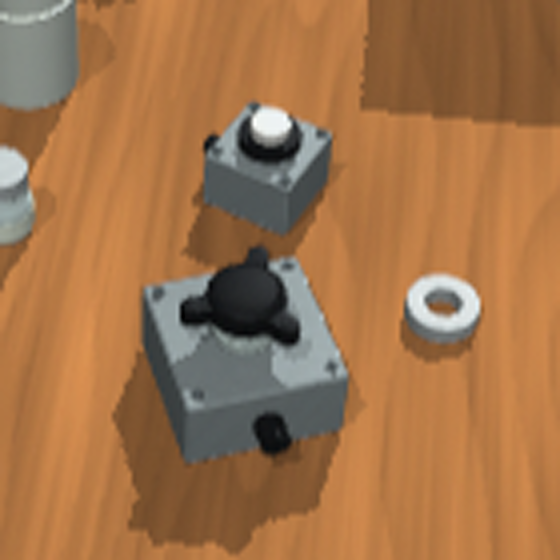

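The top crop shows the head centre at about (324, 246.8), lobe ends at about (316.5, 230.5), (343, 249), (313.5, 263), and the round reset cap at (409.2, 245.5). The side crop shows the head at (361.5, 203.5) and the reset cap at (367.7, 160.5). The square button is far off, at (187, 225).

Run:
```python
from h import *
ct=capture("top"); cs=capture("side")
h=at(ct,(324,246.75),102); print("head",h, at(cs,(361.5,203),102))
c=at(ct,(324,246.75),100)
for p in ((227,160),(330,237),(215,292)):
    q=at(ct,(p[0]/4+260,p[1]/4+190),90)-h; print("lobe",q[:2].round(1),np.hypot(*q[:2]),np.degrees(np.arctan2(q[1],q[0])))
print("reset",at(ct,(409.25,245.5),72),at(cs,(367.75,160.5),72))
cr=[at(ct,(x/4+260,y/4+190),60) for x,y in ((132,185),(302,107),(382,281),(210,358))]
print("box",np.mean(cr,0),[np.linalg.norm(cr[i]-cr[i-1]).round() for i in range(4)])
cr=[at(ct,(x/4+260,y/4+190),50) for x,y in ((548,147),(663,188),(625,305),(506,260))]
print("rbox",np.mean(cr,0),[np.linalg.norm(cr[i]-cr[i-1]).round() for i in range(4)])
s=sense(); print(s["ee_rot"],R.from_quat(np.array(s["ee_rot"])[[1,2,3,0]]).as_matrix().round(3), s["time_s"],tips_ahead)
```

```text
head [501.84763723 -58.32932337 102.        ] [501.84999515 -51.61595251 102.        ]
lobe [36.9 14.7] 39.75481069336446 21.757254534955038
lobe [ -5.5 -39.7] 40.09221989082096 -97.95112634225544
lobe [-33.6  22.5] 40.44474523609694 146.14244603894397
reset [ 502.38468727 -245.26824337   72.        ] [ 502.12299489 -240.93091066   72.        ]
box [501.07272928 -58.98115676  60.        ] [np.float64(105.0), np.float64(105.0), np.float64(106.0), np.float64(104.0)]
rbox [ 502.02550371 -243.70956125   50.        ] [np.float64(68.0), np.float64(68.0), np.float64(69.0), np.float64(70.0)]
[-4.78510992e-06  1.45364843e-01  9.89378119e-01 -1.24474069e-05] [[-0.958  0.288 -0.   ]
 [ 0.288  0.958 -0.   ]
 [ 0.    -0.    -1.   ]] 1.4 17.0
```

{"fn": "drive_tool", "kwargs": {
  "commands": "0.195 -0.311 -0.03 0 0 -0.025 0;0.195 -0.311 -0.03 0 0 -0.025 0;0.195 -0.311 -0.03 0 0 -0.025 0;0.195 -0.311 -0.03 0 0 -0.025 0;0.195 -0.311 -0.03 0 0 -0.025 0;0.195 -0.311 -0.03 0 0 -0.025 0;0.195 -0.311 -0.03 0 0 -0.025 0;0.195 -0.311 -0.03 0 0 -0.025 0;0.195 -0.311 -0.03 0 0 -0.025 0;0.195 -0.311 -0.03 0 0 -0.025 0;0.195 -0.311 -0.03 0 0 -0.025 0;0.195 -0.311 -0.03 0 0 -0.025 0;0.195 -0.311 -0.03 0 0 -0.025 0;0.195 -0.311 -0.03 0 0 -0.025 0;0.195 -0.311 -0.03 0 0 -0.025 0;0.195 -0.311 -0.03 0 0 -0.025 0;0.195 -0.311 -0.03 0 0 -0.025 0;0.195 -0.311 -0.03 0 0 -0.025 0;0 0 0 0 0 0 0;0 0 0 0 0 0 0",
  "force": 20
}}

```text
time_s: 3.07
eef_pos: [502.3, -58.2, 193.7]
ee_rot: [-0.0, 0.318, 0.948, 0.0]
force: [-0.5, 0.3, -0.2]
grip_width: -0.001
grip_force: 0.0
```

Run:
```python
from h import *
s=sense(); print(s, tips_ahead)
print(R.from_quat(np.array(s["ee_rot"])[[1,2,3,0]]).as_matrix().round(3))
c=capture("side"); cv2.imwrite("pics/side1.png",cv2.resize(c["pixels"][80:300,240:500],None,fx=2.3,fy=2.3))
p=s["eef_pos"]; print(proj(c,[p[0],p[1],p[2]-17]),proj(c,[502,-57,102]))
```

```text
{'time_s': 3.0667, 'joints': array([-3.47433660e-01,  3.21533116e-01,  1.63496602e+00,  8.03897006e-05,
        1.18607122e+00, -1.27074094e+00]), 'dq': array([ 0.04402123, -0.03694076,  0.03604773,  0.00501705,  0.00309509,
        0.00561667]), 'tau': array([ -2.07633823, -38.59681249, -25.49164295,  -0.11149923,
        -0.12284162,  -0.07919895]), 'eef_pos': array([502.2957537 , -58.1833591 , 193.72891054]), 'ee_rot': array([-4.87831704e-04,  3.18133060e-01,  9.48045946e-01,  4.88182225e-05]), 'force': array([-0.4994593 ,  0.33504404, -0.20145955]), 'wrist_torque': array([-0.02494798, -0.00648719, -0.0614688 ]), 'grip_force': 0.0, 'grip_width': -0.0013888768146264822} 17.0
[[-0.798  0.603 -0.001]
 [ 0.603  0.798  0.   ]
 [ 0.001 -0.    -1.   ]]
[362.9462819  180.60307309] [361.65863631 201.41438666]
```

View pics/side1.png

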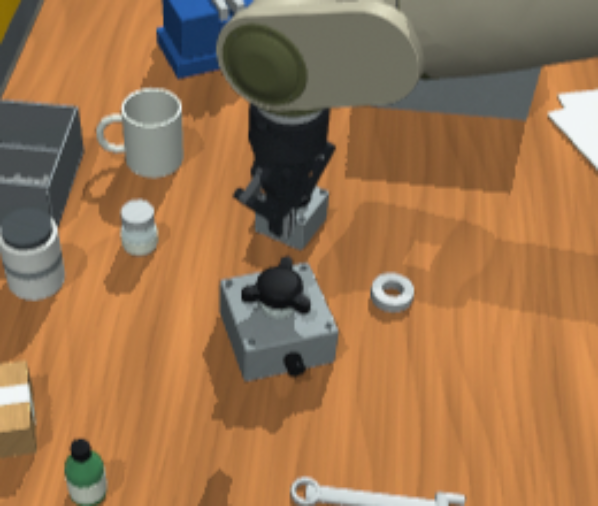

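Side view: the closed fingers' tip is at about (362, 179), above the head at (361.5, 202). That agrees with the projection, so the tips are 17 mm ahead when shut.

{"fn": "drive_tool", "kwargs": {
  "commands": "0 0.01 -0.23 0 0 0 0;0 0 -0.23 0 0 0 0;0 0 -0.2 0 0 0 0;0 0 -0.04 0 0 0 0;0 0 -0.03 0 0 0 0;0 0 -0.03 0 0 0 0;0 0 -0.03 0 0 0 0;0 0 -0.02 0 0 0 0;0 0 -0.02 0 0 0 0;0 0 0 0 0 0 0;0 0 0 0 0 0 0"
}}

```text
time_s: 4.03
eef_pos: [502.7, -55.8, 112.9]
ee_rot: [0.001, 0.317, 0.948, 0.0]
force: [-3.1, 3.9, 13.5]
grip_width: -0.002
grip_force: 6.8
```

{"fn": "drive_tool", "kwargs": {
  "commands": "0 0 -0.02 0 0 0 0;0 0 -0.02 0 0 0 0;0 0 0 0 0 0 0;0 0 0 0 0 0 0"
}}

```text
time_s: 4.37
eef_pos: [503.1, -55.8, 112.5]
ee_rot: [0.002, 0.317, 0.949, 0.0]
force: [-17.5, 7.9, 51.6]
grip_width: 0.001
grip_force: 25.6
```

{"fn": "drive_tool", "kwargs": {
  "commands": "0 0 0.2 0 0 0 0;0 0 0.2 0 0 0 0;-0.1 0 0 0 0 0 0;-0.15 0 0 0 0 0 0;-0.15 -0.01 0 0 0 0 0;-0.15 -0.01 0 0 0 0 0;0 0 0 0 0 0 0;0 0 0 0 0 0 0"
}}

```text
time_s: 5.03
eef_pos: [447.3, -58.2, 147.7]
ee_rot: [0.001, 0.317, 0.948, -0.0]
force: [-0.2, 0.2, 1.7]
grip_width: -0.002
grip_force: 0.0
```

Run:
```python
from h import *
c=capture("side"); cv2.imwrite("pics/side2.png",cv2.resize(c["pixels"][130:260,300:440],None,fx=4,fy=4,interpolation=cv2.INTER_CUBIC))
c=capture("top"); cv2.imwrite("pics/top2.png",cv2.resize(c["pixels"][190:300,260:460],None,fx=4,fy=4,interpolation=cv2.INTER_CUBIC))
s=sense();print(s["eef_pos"],s["force"],s["time_s"])
```

```text
[447.85396862 -58.18978413 147.56295256] [ 0.33557907 -0.15770838 -0.68949833] 5.1333
```

View pics/side2.png

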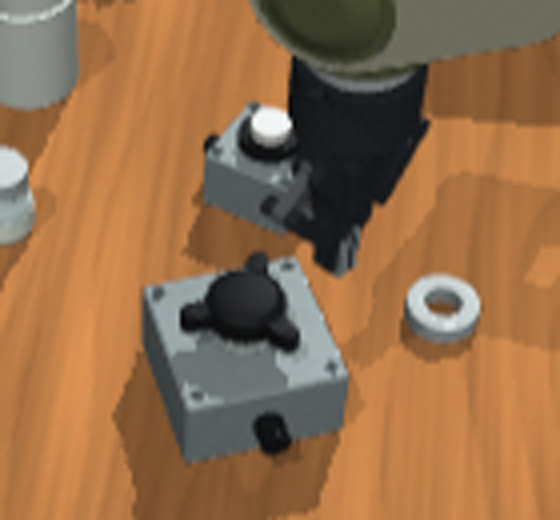

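The head now sits lower with nothing touching it, so it is latched. The lobe to push is at about (290, 335) in the crop. The fingers are free of it, at about (335, 262), on its counter-clockwise side.

{"fn": "drive_tool", "kwargs": {
  "commands": "0 0 -0.2 0 0 0 0;0 0 -0.2 0 0 0 0;0 0 -0.12 0 0 0 0;0 0 -0.06 0 0 0 0;0 0 0 0 0 0 0"
}}

```text
time_s: 5.55
eef_pos: [447.1, -57.8, 88.3]
ee_rot: [-0.001, 0.317, 0.948, 0.0]
force: [0.2, -0.7, 0.1]
grip_width: -0.003
grip_force: 0.0
```

Run:
```python
from h import *
# increments of rod centre: offset 44 radial, b tangential; advance to contact (b 33->21.5) then arc, rising
H=np.array([502,-57.]); a=np.radians(143.3)
P=lambda a,b: H+44*np.array([np.cos(a),np.sin(a)])+b*np.array([-np.sin(a),np.cos(a)])
pts=[P(a,33),P(a,27),P(a,21.5)]+[P(a-np.radians(4*k),21.5) for k in range(1,10)]
print(np.diff(pts,axis=0).round(1))
s=sense();print(s["eef_pos"],s["force"],s["time_s"])
```

```text
[[3.6 4.8]
 [3.3 4.4]
 [0.7 3.3]
 [1.  3.3]
 [1.2 3.2]
 [1.4 3.1]
 [1.6 3. ]
 [1.8 2.9]
 [2.  2.7]
 [2.2 2.6]
 [2.4 2.4]]
[447.05662632 -57.83580439  88.31406339] [ 0.15083495 -0.71628256  0.09961625] 5.55
```

{"fn": "drive_tool", "kwargs": {
  "commands": "0.036 0.048 0 0 0 0 0;0.033 0.044 0 0 0 0 0;0.007 0.033 0.005 0 0 -0.089 0;0.01 0.033 0.007 0 0 -0.089 0;0.012 0.032 0.007 0 0 -0.089 0;0.014 0.031 0.007 0 0 -0.089 0;0 0 0 0 0 0 0"
}}

```text
time_s: 6.13
eef_pos: [459.2, -35.6, 92.8]
ee_rot: [0.001, 0.447, 0.895, -0.0]
force: [0.3, 0.4, -0.7]
grip_width: -0.005
grip_force: 0.1
```

{"fn": "drive_tool", "kwargs": {
  "commands": "0.016 0.012 0 0 0 0 0;0.016 0.012 0 0 0 0 0;0.016 0.012 0 0 0 0 0;0 0 0 0 0 0 0"
}}

```text
time_s: 6.47
eef_pos: [462.7, -32.1, 92.4]
ee_rot: [-0.001, 0.445, 0.896, -0.0]
force: [-4.2, -1.0, 4.4]
grip_width: 0.002
grip_force: 2.5
```

Run:
```python
from h import *
s=sense();print(s["eef_pos"],s["force"],s["wrist_torque"],s["time_s"])
c=capture("side"); cv2.imwrite("pics/side3.png",cv2.resize(c["pixels"][130:260,300:440],None,fx=4,fy=4,interpolation=cv2.INTER_CUBIC))
```

```text
[462.67289812 -32.13582785  92.3508307 ] [-4.15335257 -0.98263869  4.41214848] [-0.14368336  0.69866101  0.05578943] 6.4667
```

View pics/side3.png

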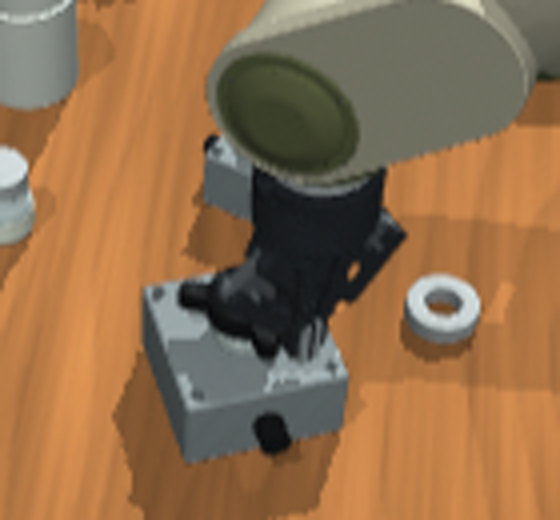

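The fingers now bear on the lobe, which has moved to about (265, 345), and the head has begun to turn. I'll go on along the arc, rising with it.

Run:
```python
from h import *
H=np.array([502,-57.]); p=np.array([464,-32.]);v=p-H
pts=[R.from_euler('z',-4*k,degrees=True).apply([*v,0])[:2] for k in range(12)]
print(np.diff(pts,axis=0).round(1).tolist())
```

```text
[[1.8, 2.6], [2.0, 2.5], [2.2, 2.3], [2.3, 2.2], [2.5, 2.0], [2.6, 1.8], [2.7, 1.6], [2.8, 1.4], [2.9, 1.2], [3.0, 1.0], [3.1, 0.8]]
```

{"fn": "drive_tool", "kwargs": {
  "commands": "0.018 0.026 0.01 0 0 -0.089 0;0.02 0.024 0.01 0 0 -0.089 0;0.021 0.023 0.01 0 0 -0.089 0;0 0 0 0 0 0 0"
}}

```text
time_s: 6.85
eef_pos: [467.9, -24.9, 94.7]
ee_rot: [-0.001, 0.538, 0.843, -0.001]
force: [-6.5, -7.0, -2.1]
grip_width: -0.0
grip_force: 4.3
```

{"fn": "drive_tool", "kwargs": {
  "commands": "0.023 0.022 0 0 0 -0.089 0;0.025 0.02 0 0 0 -0.089 0;0.026 0.018 0 0 0 -0.089 0;0 0 0 0 0 0 0"
}}

```text
time_s: 7.18
eef_pos: [470.8, -20.1, 93.9]
ee_rot: [-0.006, 0.622, 0.783, -0.006]
force: [-34.4, -20.8, 13.3]
grip_width: -0.0
grip_force: 19.4
```

Run:
```python
from h import *
s=sense();print(s["eef_pos"],s["force"],s["wrist_torque"],s["time_s"])
c=capture("side"); cv2.imwrite("pics/side4.png",cv2.resize(c["pixels"][180:250,320:410],None,fx=7,fy=7,interpolation=cv2.INTER_CUBIC))
```

```text
[470.82246724 -20.12004778  93.85014247] [-34.36013585 -20.84521972  13.34748767] [-3.33992654  5.39963282 -0.35529314] 7.1833
```

View pics/side4.png

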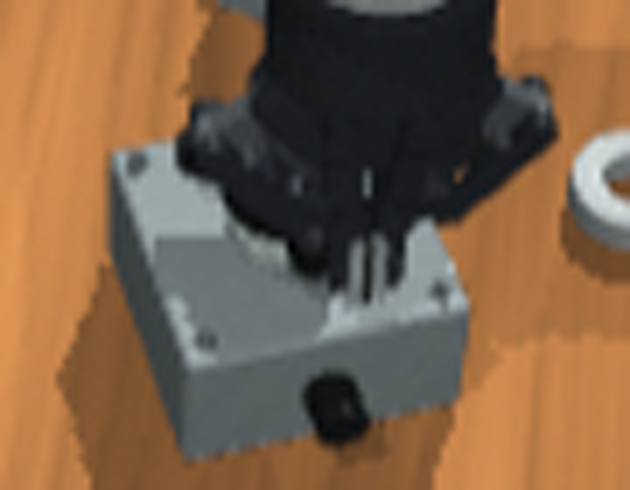

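Run:
```python
from h import *
c=capture("side")
for tag,px in (("before",(372.5,212)),("now",(364.3,216.4))):
  for z in (82,88): 
    q=at(c,px,z)-[502,-55,0]; print(tag,z,q[:2].round(1),np.degrees(np.arctan2(q[1],q[0])))
for th in (143.3,126,108.9):
  a=np.radians(th); print(th,proj(c,[502+40*np.cos(a),-55+40*np.sin(a),90]).round(1))
```

```text
before 82 [-30.   12.2] 157.83120662376942
before 88 [-30.1  17.3] 150.08242783987393
now 82 [-10.8  29.6] 110.06352086328505
now 88 [-11.   34.6] 107.67085751292244
143.3 [373.1 213.6]
126 [369.4 215.8]
108.9 [365. 217.]
```

The lobe is now at about 109°, which is a full 0.6 rad of twist, and the force shows the end stop. Now I back off along the arc and lift away.

{"fn": "drive_tool", "kwargs": {
  "commands": "-0.07 -0.04 0.01 0 0 0.05 0;-0.07 -0.06 0 0 0 0.09 0;-0.08 -0.08 0 0 0 0.09 0;-0.08 -0.1 0 0 0 0.09 0;-0.08 -0.1 0 0 0 0.09 0;-0.05 -0.05 0 0 0 0.05 0;0 0 0 0 0 0 0;0 0 0 0 0 0 0"
}}

```text
time_s: 7.95
eef_pos: [433.7, -61.9, 96.2]
ee_rot: [0.0, 0.472, 0.881, 0.0]
force: [-0.4, 0.4, 1.1]
grip_width: 0.001
grip_force: 0.0
```

Run:
```python
from h import *
s=sense();print(s["eef_pos"],s["force"],s["time_s"])
c=capture("side"); a=c["pixels"][180:250,320:410]; b=cv2.imread("pics/side0.png")[180:250,320:410]
cv2.imwrite("pics/side5.png",cv2.resize(np.hstack([b,a]),None,fx=4.4,fy=4.4,interpolation=cv2.INTER_CUBIC))
```

```text
[433.74940388 -61.92474555  96.24592393] [-0.3947828   0.41177962  1.1422164 ] 7.95
```

View pics/side5.png

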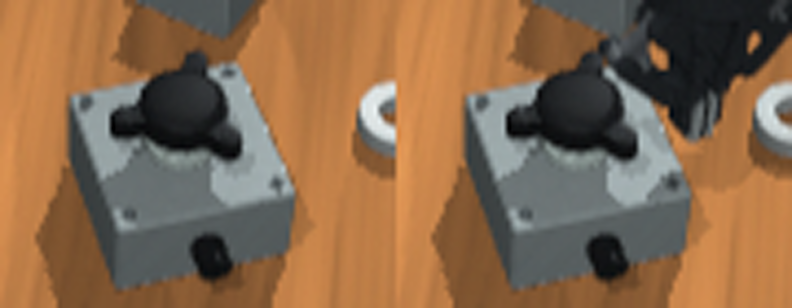

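The head looks identical to the start picture, so it is out and sprung back. Next, the reset button.

{"fn": "drive_tool", "kwargs": {
  "commands": "0 0 0.25 0 0 0 0;0 -0.1 0.25 0 0 0 0;0.1 -0.3 0 0 0 0 0;0.12 -0.3 0 0 0 0 0;0.12 -0.3 0 0 0 0 0;0.12 -0.3 0 0 0 0 0;0.12 -0.3 0 0 0 0 0;0.1 -0.2 0 0 0 0 0;0 0 -0.2 0 0 0 0;0 0 -0.2 0 0 0 0;0 0 -0.1 0 0 0 0;0 0 -0.03 0 0 0 0;0 0 0 0 0 0 0;0 0 0 0 0 0 0"
}}

```text
time_s: 9.17
eef_pos: [501.9, -241.9, 93.8]
ee_rot: [0.001, 0.472, 0.882, -0.0]
force: [-0.3, -0.4, 0.7]
grip_width: 0.002
grip_force: 0.0
```

{"fn": "drive_tool", "kwargs": {
  "commands": "0 -0.01 -0.03 0 0 0 0;0 0 -0.03 0 0 0 0;0 0 -0.02 0 0 0 0;0 0 -0.02 0 0 0 0;0 0 -0.015 0 0 0 0;0 0 0 0 0 0 0;0 0 0 0 0 0 0;0 0 0 0 0 0 0"
}}

```text
time_s: 9.83
eef_pos: [502.0, -243.4, 82.9]
ee_rot: [0.001, 0.472, 0.882, -0.0]
force: [-0.9, 0.9, 12.6]
grip_width: 0.001
grip_force: 6.5
```

{"fn": "drive_tool", "kwargs": {
  "commands": "0 0 -0.01 0 0 0 0;0 0 0 0 0 0 0;0 0 0.1 0 0 0 0;0 0 0.3 0 0 0 0;0 0 0.3 0 0 0 0;0 0 0.3 0 0 0 0;0 0 0 0 0 0 0;0 0 0 0 0 0 0;0 0 0 0 0 0 0"
}}

```text
time_s: 10.58
eef_pos: [500.9, -242.6, 179.4]
ee_rot: [-0.001, 0.472, 0.882, 0.0]
force: [-0.2, -0.0, -0.1]
grip_width: 0.001
grip_force: 0.0
```

Run:
```python
from h import *
s=sense();print(s["eef_pos"],s["force"],s["time_s"])
print(finish_job())
```

```text
[ 500.85710107 -242.64849194  179.39724012] [-0.20392621 -0.03392952 -0.0926713 ] 10.5833
the job is handed in; nothing more can be done
None
```

I handed the job in at about 10.6 s, and no verdict came back. By the pictures and forces, the stop head latched, then twisted fully out and sprang back. The reset button went fully down and was released, and I kept clear of the square button and the loose things.

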